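# Raise a painted panel on riser blocks from the sloped bin

## Task

Get the little painted panel ready for varnishing its edges: take the two matching full-length riser blocks out of the sloped bin under the shelf, lay them on the plywood drying board, then lay the panel squarely across the two blocks like a bridge, painted side up, level, with one block crosswise under each end. Set everything down without dropping it, and leave the two odd pieces in the bin and the other things on the table where they are.

Things in the scene. Friction and masses are not known exactly. Their poses are not given: they have to be found in the camera images.
- rack: fixed white bin rack, 356 mm wide (y). Origin: on the table under the middle of the low front edge of its sloped floor; x to the back, z up. The floor starts 30 mm over the origin and rises to the back at 0.56 rad for 100 mm; lip 14 mm at the low edge; five 4 mm dividers, 12 mm high, square to the floor, at y = -176, -88, 0, 88, 176 mm, so compartment middles are y = -132, -44, 44, 132
- shelf_edge (a point): middle of the lower front edge of the rack's shelf (178 mm up, 35 mm behind the rack's origin). The shelf is as wide as the rack, 46 mm deep, with paint tubes to 224 mm over the table, on a 16 mm post beside each end of the bin. It overhangs the pieces in the bin: a gripper coming straight down meets it, one leaning back along the floor's normal clears it
- riser_a: first riser block: plain wooden bar 70 x 26 x 26 mm, origin at its centre, x along its 70 mm length. At the start it lies along the slope in a compartment of the rack, its low end against the lip, x up the slope, z along the floor's normal. The four wooden pieces lie one in each compartment, in any order.
- riser_b: second riser block, the same as the first. The four wooden pieces lie one in each compartment, in any order.
- stub: odd piece, to be left in the bin: short wooden block 36 x 26 x 26 mm lying against the lip. Its origin is 17 mm up the slope from its centre
- shim: odd piece, to be left in the bin: flat wooden strip 70 x 26 x 12 mm lying against the lip. Its origin is 7 mm above its centre along the floor's normal
- board: fixed plywood drying board, 130 mm (its x) by 260 mm (its y), 10 mm thick, flat on the table. Origin: middle of its underside
- panel: small wooden painting panel, 58 mm (its x) by 180 mm (its y), 20 mm thick, striped paint on top, bare wood sides, about 140 g. Origin: middle of its underside; z up. At the start it lies flat on the table beyond the board
- tape: bystander: red roll of tape lying flat, 90 mm across, 24 mm high, origin under its centre
- pot: bystander: glass paint pot, 48 mm across, 50 mm high, origin under its centre
- big_tube: bystander: lying paint tube, 34 x 100 x 33 mm, long along its y, origin under its middle
- spray: bystander: white spray bottle, 64 mm across, 170 mm high, origin under its centre
- glue: bystander: upright blue glue stick, 28 mm across, 110 mm high, origin under its centre
- knife: bystander: palette knife lying on the table, 200 mm long along its x
- brush_tin: bystander: steel tin of brushes, 72 mm across, 240 mm high with the brushes, origin under its centre
There are look-alikes about, which are no part of the job. Leave any orange or red look-alike of the riser_b alone. What is shaped like the riser_a but blue or orange is not meant.

How it is judged:
By the outcome, as a careful person would: the job done as asked, in the order asked, and still so for the second after the job is handed in, with the robot touching nothing.
It also fails if it takes over 72 s, if anything falls off the work surface, if the arm or the gripper's body presses on something with over 40 N, if the wrist force passes 120 N, or if a joint passes its speed limit or range.

## Robot

A 6-joint arm with a two-finger parallel gripper is mounted at the origin on the work surface. World frame = base frame: x ahead of the robot, y to its left, z up, the work surface at z = 0. Lengths are in m, angles in rad, forces in N, time in s.
With the tool pointing down it reaches from about 0.325 to 0.775 m from the base axis. Payload 5.5 kg.
Tool frame: the origin (TCP) lies at the centre of the arm's flange, where the gripper is bolted on; the fingertips stand 182 mm ahead of it and the grasp point (between the pads) lies 163 mm ahead of it; z points along the fingers, y is the line along which they close (so a half turn about z gives the same grasp; the last joint's range is limited). The gripper opens to 88 mm and grips with 3 to 60 N. Pads are 20 mm wide; open, the fingers measure 115 mm over their backs; the gripper's body (75 mm by 178 mm) begins 61 mm behind the grasp point.
Start: joints at [1.231, 0.091, 1.231, -0, 1.82, -0.057], TCP at [0.167, 0.576, 0.405] pointing down, gripper open.
Joint ranges: [-2.87, 2.87], [-0.86, 2.18], [0.17, 2.46], [-1.51, 4.65], [0.06, 2.69], [-2.65, 2.65]. Speed limits (rad/s): [2.57, 2.57, 3.01, 3.14, 3.14, 3.14].

## Interface

Orientations are given as a rotation vector (axis times angle).
In Python, from station import monitor, camera, camera_params, bot gives the robot as it stands.
- The arm moves only by the tool play_rows, never from a script. Its argument "increments" is a list of rows, each an object with "turn": the turn, a rotation vector about the tool's x, y, z each as a share of 45 degrees, from -1 to 1, a list of three; "offset": the shift along the tool's x, y, z each as a share of 200 mm, from -1 to 1, a list of three; "jaw": the closure, from -1 (fully open) to 1 (shut). A call has 1 to 20 rows; each row is the pose to reach, as a shift and turn from the pose commanded when the call began, along the tool's axes at that moment; what a row does not reach only later rows make up. A row lasts 1/8 s, in which the tool goes at most 62.5 mm and 10.7 degrees, less where a joint would pass 70% of its speed; a pose out of reach is approached as far as the arm can. A call with a number of a shift or a turn outside -1 to 1 is refused whole. A call with a gripper value outside its range is refused whole. The fingers move at their own pace and stop on an object; "grip_force" is the grip in N (left out, the last holds). Time passes only in rows, so rows that repeat a pose let the fingers close. It gives the time, the measured TCP pose, the force, the opening and the grip force at its end, in the units of the state.
- monitor.get_state(): the state, without advancing time (a new reading comes with each control period).
- camera(name): name is "scene" or "top" or "wrist"; returns the picture (480x640x3 uint8, red, green, blue); there is no depth.
- camera_params(name): a dict with "mtx" (3x3 intrinsics, pixels), "k1" (the pictures are not rectified: a ray, as slopes to the right and down, at radius r is drawn at 1 + k1 r^2 times it, then the intrinsics apply), "T" (4x4, takes a point from camera to world coordinates); the wrist camera has in their place "hand_eye" (4x4, takes a point from camera to tool coordinates, whose origin is the TCP and whose axes are the flange's). Camera axes: x right, y down, z forward; pixel columns grow to the right and rows downward; lengths in m; the calibration is good to about 2 mm. A picture is of the moment at which its call begins: read the wrist's pose just before it. camera_params takes no time and is no camera call.
- bot.job_done(): hands the job in; it is judged then, once.
The state is a dict: "time": time; "joint_pos": joint angles; "joint_velocities": joint speeds; "effort": joint torques, N m; "ee_pos": TCP position; "ee_rot": TCP orientation; "contact_force": force on the tool from outside, world axes, zero at the start; "wrist_torque": the same for the moment, N m; "opening": finger opening in m; "grasp_force": force on a finger pad.
Only numpy, scipy, OpenCV 4.12 (cv2) and the standard library are available. Lean on these libraries where they do the work, as an engineer would, in place of code of your own. Each camera call takes 0.05 s, during which the arm holds its last target. There are 200 camera calls.

## Working session

There is one attempt and no reset: what is moved stays moved. The work goes in short steps, Python scripts to look and compute and a tool call to move; the robot and the scene stay as the last step left them, time stands still between calls to the robot, and variables do not carry over. Pictures are saved under pics/ and viewed, at most 10 in all, crops included, and the job is handed in when it is done.

Besides the shell and the picture viewer there is one more tool, called after "Call:" as name(argument=value, ...) on one line, values as JSON. play_rows: Moves the arm, as the interface text tells. Shift numbers are shares of 200 mm and turn numbers shares of 45 degrees, none past 1 either way. Its arguments: {"type":"object","properties":{"increments":{"type":"array"},"grip_force":{"type":"number"}},"required":["increments"]}

```bash
ls; mkdir -p pics; python3 - <<'E'
from station import monitor,camera,camera_params,bot
import cv2,json
for n in("scene","top"):
    cv2.imwrite(f"pics/{n}0.png",camera(n)[:,:,::-1])
    p=camera_params(n);print(n,p)
print(camera_params("wrist"));print(monitor.get_state())
E
```

```text
pics
scene {'mtx': array([[534.66777245,   0.        , 323.51826368],
       [  0.        , 534.66777245, 241.63372409],
       [  0.        ,   0.        ,   1.        ]]), 'k1': 0.03415254491905975, 'T': array([[-0.67180857,  0.40563014, -0.61978822,  1.55601637],
       [ 0.74060871,  0.35301922, -0.57173085,  0.96220424],
       [-0.01311412, -0.84311424, -0.53757455,  1.02654524],
       [ 0.        ,  0.        ,  0.        ,  1.        ]])}
top {'mtx': array([[491.34070948,   0.        , 310.43152036],
       [  0.        , 491.34070948, 241.17904286],
       [  0.        ,   0.        ,   1.        ]]), 'k1': -0.01578073223892545, 'T': array([[ 1.16167757e-02, -9.87457347e-01,  1.57458055e-01,
         3.00557597e-01],
       [-9.99927953e-01, -1.19478521e-02, -1.15621634e-03,
         3.65460965e-03],
       [ 3.02299986e-03, -1.57433279e-01, -9.87524999e-01,
         1.31896106e+00],
       [ 0.00000000e+00,  0.00000000e+00,  0.00000000e+00,
         1.00000000e+00]])}
{'mtx': array([[358.96891292,   0.        , 321.75878422],
       [  0.        , 358.96891292, 242.9431185
[... 432 characters left out ...]
+00]])}
{'time': 0.1, 'joint_pos': array([ 1.23130491e+00,  9.18023695e-02,  1.23176363e+00, -2.31375635e-05,
        1.81979816e+00, -5.66729635e-02]), 'joint_velocities': array([-0.00102868, -0.00159976, -0.00331818,  0.00051802, -0.00103466,
       -0.00019652]), 'effort': array([ 1.91747953e-03, -4.47860742e+01, -4.07568669e+01,  6.99191680e-02,
        2.84009107e-02, -1.16246015e-04]), 'ee_pos': array([0.1674465 , 0.5762199 , 0.40360944]), 'ee_rot': array([-4.42733721e-01, -3.10990862e+00,  2.73491315e-03]), 'contact_force': array([ 0.21319397, -0.54886417, -0.06671072]), 'wrist_torque': array([-0.0614988 , -0.03977032,  0.07847069]), 'grasp_force': 0.0, 'opening': 0.08827647043614793}
```

View pics/scene0.png

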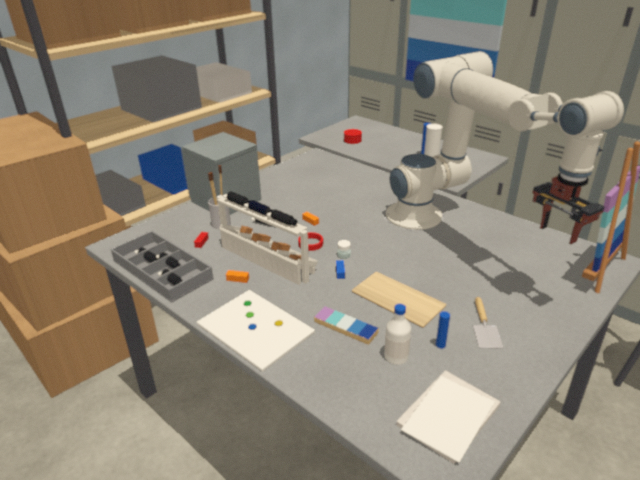

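View pics/top0.png

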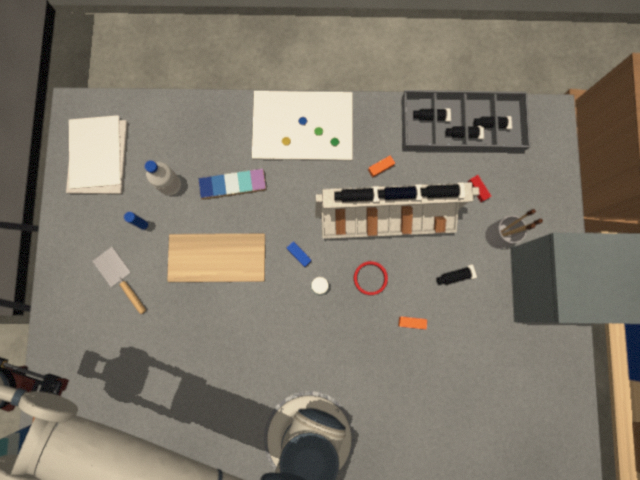

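The scene view shows the bin under the shelf at about (262,245), the board at (398,298) and the panel at (346,324). In the top view the four bin pieces are at (340,220), (372,220), (407,219) and (440,225). The board is at (216,258) and the panel at (232,183).

Look-alikes, in top pixels: blue bar (299,254), orange bars (381,166) and (413,323), red bar (480,188), stub (440,225, short), and a shim among the other three. I'll check those in a close crop.

```bash
cat > h.py <<'E'
import numpy as np,cv2
from scipy.spatial.transform import Rotation as R
from station import monitor,camera,camera_params,bot
P={n:camera_params(n) for n in("scene","top","wrist")}
def Tf(p,r):
    T=np.eye(4);T[:3,:3]=R.from_rotvec(r).as_matrix();T[:3,3]=p;return T
def camT(n,s=None):
    if n!="wrist":return P[n]["T"]
    s=s or monitor.get_state();return Tf(s["ee_pos"],s["ee_rot"])@P[n]["hand_eye"]
def proj(n,X,T=None):
    T=P[n]["T"] if T is None else T
    c=(np.atleast_2d(X)-T[:3,3])@T[:3,:3];s=c[:,:2]/c[:,2:]
    s=s*(1+P[n]["k1"]*(s**2).sum(1,keepdims=True));K=P[n]["mtx"]
    return s*K[0,0]+K[:2,2]
def ray(n,uv,T=None):
    T=P[n]["T"] if T is None else T;K=P[n]["mtx"]
    d=(np.atleast_2d(uv)-K[:2,2])/K[0,0];s=d.copy()
    for _ in range(8):s=d/(1+P[n]["k1"]*(s**2).sum(1,keepdims=True))
    return T[:3,3],np.c_[s,np.ones(len(s))]@T[:3,:3].T
def onz(n,uv,z,T=None):
    o,d=ray(n,uv,T);return o+d*((z-o[2])/d[:,2:])
E
python3 - <<'E'
from h import *
im=cv2.imread("pics/top0.png");sc=cv2.imread("pics/scene0.png")
a=cv2.resize(im[175:250,310:490],None,fx=4,fy=4,interpolation=cv2.INTER_CUBIC)
b=cv2.resize(sc[185:285,205:325],None,fx=3,fy=3,interpolation=cv2.INTER_CUBIC)
c=cv2.resize(im[160:290,160:275],None,fx=2.3,fy=2.3,interpolation=cv2.INTER_CUBIC)
o=np.zeros((600,740,3),np.uint8);o[:300,:720]=a;o[300:600,:360]=b;o[300:300+min(300,c.shape[0]),370:370+c.shape[1]]=c[:300]
cv2.imwrite("pics/crop1.png",o)
bg=np.median(im[290:340,150:350].reshape(-1,3),0)
d=np.abs(im.astype(int)-bg).max(2)
for nm,(u0,u1,v0,v1),z in(("board",(155,280,220,295),.01),("panel",(190,275,160,208),.02)):
    m=np.uint8(d>28)*255;k=np.zeros_like(m);k[v0:v1,u0:u1]=m[v0:v1,u0:u1]
    c=max(cv2.findContours(k,0,2)[0],key=cv2.contourArea)[:,0].astype(float)
    W=onz("top",c,z)[:,:2];r=cv2.minAreaRect(W.astype(np.float32));print(nm,r)
E
```

```text
board ((0.4637050926685333, 0.25434261560440063), (0.12982404232025146, 0.2616252303123474), 0.7080056667327881)
panel ((0.6636579632759094, 0.21672756969928741), (0.06650333106517792, 0.1839051991701126), 9.309978485107422)
```

View pics/crop1.png

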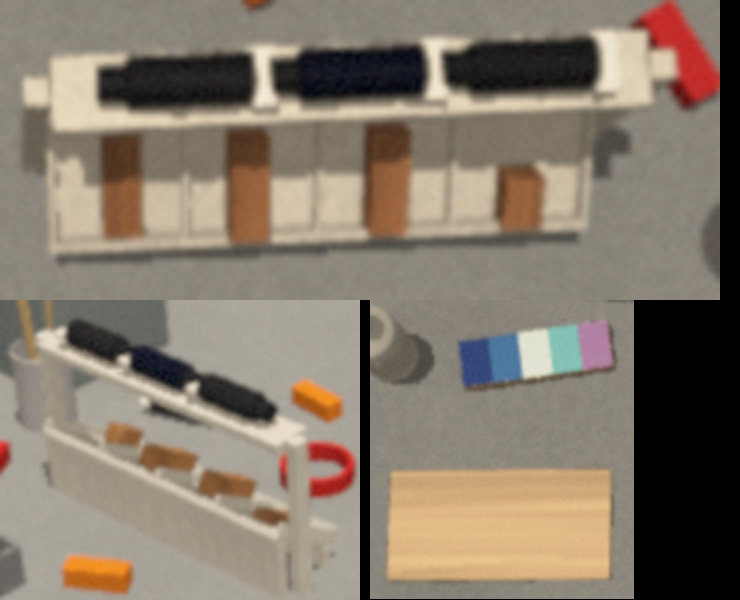

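The crop shows the shim (thin, sits low) in the leftmost compartment at (340,220). The full-length risers are at (372,220) and (407,219), and the stub is at (440,225). Next is a coarse rack pose, then a move to a wrist view.

```bash
cat >> h.py <<'E'
A=.56
def rackpts(p,q): # q in rack frame (mm) -> world
    x,y,t=p;q=np.atleast_2d(q)/1000.;c,s=np.cos(t),np.sin(t)
    return np.c_[x+c*q[:,0]-s*q[:,1],y+s*q[:,0]+c*q[:,1],q[:,2]]
def slope(s,y,n): return [s*np.cos(A)-n*np.sin(A),y,30+s*np.sin(A)+n*np.cos(A)]
def target(T,rel=None):
    "tool shift/turn shares from present measured pose to T"
    s=monitor.get_state();C=Tf(s["ee_pos"],s["ee_rot"]) if rel is None else rel
    D=np.linalg.inv(C)@T;return np.round(D[:3,3]/.2,3),np.round(R.from_matrix(D[:3,:3]).as_rotvec()/np.radians(45),3)
def pose(p,xax,zax):
    z=np.array(zax,float);z/=np.linalg.norm(z);x=np.array(xax,float);x-=z*(x@z);x/=np.linalg.norm(x)
    T=np.eye(4);T[:3,:3]=np.c_[x,np.cross(z,x),z];T[:3,3]=p;return T
E
python3 - <<'E'
from h import *
from scipy.optimize import least_squares
f=lambda u,v:(310+u/4,175+v/4)
px=np.array([f(52,250),f(583,235),f(52,130),f(652,105),f(230,238),f(270,238),f(368,233),f(408,233)])
q=[slope(0,178,10),slope(0,-178,10),[35,178,190],[35,-178,190],slope(0,57,24),slope(0,31,24),slope(0,-31,24),slope(0,-57,24)]
px=px[[0,1,2,4,5,6,7]];q=[q[i] for i in(0,1,2,4,5,6,7)]
r=least_squares(lambda p:(proj("top",rackpts(p,q))-px).ravel(),[.5,-.2,0]);p=r.x
print(p,r.fun.reshape(-1,2).round(1))
t=p[2];c,s=np.cos(t),np.sin(t)
n=np.array([-np.sin(A)*c,-np.sin(A)*s,np.cos(A)]);u=np.array([np.cos(A)*c,np.cos(A)*s,np.sin(A)])
g=rackpts(p,slope(20,0,22))[0];T=pose(g+n*.32,-u,-n);print(g,T[:3,3])
print(target(T))
# waypoint pointing down, same start orientation
print(target(pose([.42,.15,.40],[-1,0,0],[0,0,-1])))
E
```

```text
[ 0.5341275  -0.20565158  0.04253041] [[-1.1 -2.4]
 [ 0.2 -2.6]
 [ 0.  -0.2]
 [ 0.8  1.3]
 [ 0.7  1. ]
 [-0.2  1.5]
 [-0.4  1.2]]
[ 0.53938175 -0.20542798  0.05926334] [ 0.36955588 -0.2126551   0.33038497]
(array([-2.071, -3.505,  0.372]), array([-0.118, -0.707, -0.403]))
(array([-1.807, -1.694,  0.021]), array([-0.002, -0.   , -0.36 ]))
```

Call:
play_rows(increments=[{"turn":[0,0,-0.18],"offset":[-0.22,-0.21,0],"jaw":0},{"turn":[0,0,-0.36],"offset":[-0.44,-0.42,0],"jaw":0},{"turn":[0,0,-0.36],"offset":[-0.66,-0.63,0],"jaw":0},{"turn":[0,0,-0.36],"offset":[-0.9,-0.85,0],"jaw":0},{"turn":[0,0,-0.36],"offset":[-0.9,-0.85,0],"jaw":0}])

```text
time: 0.72
ee_pos: [0.2945, 0.36, 0.4047]
ee_rot: [0.009, 3.141, -0.0]
contact_force: [-0.1, -0.4, 0.6]
opening: 0.0444
grasp_force: 0.0
```

```bash
python3 - <<'E'
from h import *
s=monitor.get_state();print(s["time"],s["ee_pos"],s["ee_rot"],s["joint_pos"])
print(target(pose([.42,.10,.40],[-1,-.04,0],[0,0,-1])))
E
```

```text
0.725 [0.29446602 0.35997513 0.40470135] [ 8.70497597e-03  3.14076518e+00 -4.79748638e-04] [ 8.12282639e-01 -2.72522950e-01  1.57258177e+00 -8.33189353e-04
  1.84119687e+00 -7.53193177e-01]
(array([-0.635, -1.296,  0.024]), array([-0.   ,  0.001, -0.058]))
```

Call:
play_rows(increments=[{"turn":[0,0,0],"offset":[-0.2,-0.24,0],"jaw":0},{"turn":[0,0,0],"offset":[-0.4,-0.48,0],"jaw":0},{"turn":[0,0,0],"offset":[-0.55,-0.74,0],"jaw":0},{"turn":[0,0,0],"offset":[-0.55,-1,0],"jaw":0}])

```text
time: 1.23
ee_pos: [0.404, 0.1618, 0.4036]
ee_rot: [0.0, -3.14, 0.001]
contact_force: [0.2, -0.8, 0.7]
opening: 0.0438
grasp_force: 0.0
```

Call:
play_rows(increments=[{"turn":[0,-0.1,-0.05],"offset":[0,-0.25,0],"jaw":0},{"turn":[0,-0.3,-0.05],"offset":[0,-0.5,0],"jaw":0},{"turn":[0,-0.5,-0.05],"offset":[0,-0.75,0],"jaw":0},{"turn":[0,-0.7,-0.05],"offset":[0,-1,0],"jaw":0},{"turn":[0,-0.7,-0.05],"offset":[0,-1,0],"jaw":0}])

```text
time: 1.85
ee_pos: [0.4022, -0.04, 0.4042]
ee_rot: [-0.043, 2.59, -0.002]
contact_force: [0.2, 1.0, -0.6]
opening: 0.0437
grasp_force: 0.0
```

```bash
python3 - <<'E'
from h import *
s=monitor.get_state();print(s["time"],s["ee_pos"],s["ee_rot"],s["joint_pos"])
p=[.534,-.2057,.0425];t=p[2];c,s=np.cos(t),np.sin(t)
n=np.array([-np.sin(A)*c,-np.sin(A)*s,np.cos(A)]);u=np.array([np.cos(A)*c,np.cos(A)*s,np.sin(A)])
g=rackpts(p,slope(20,0,22))[0];T=pose(g+n*.32,-u,-n);print(g,T[:3,3])
print(target(T))
E
```

```text
1.85 [ 0.40220871 -0.03995294  0.40416273] [-4.29561722e-02  2.59041303e+00 -2.24411348e-03] [-0.23736614 -0.70484146  1.91620548  0.13235621  1.39500409 -1.82872289]
[ 0.53925426 -0.20547656  0.05926334] [ 0.36942816 -0.21269852  0.33038497]
(array([ 0.36 , -0.855,  0.222]), array([-0.019, -0.012, -0.006]))
```

Call:
play_rows(increments=[{"turn":[0,0,0],"offset":[0.05,-0.25,0.1],"jaw":0},{"turn":[0,0,0],"offset":[0.1,-0.5,0.2],"jaw":0},{"turn":[0,0,0],"offset":[0.15,-0.7,0.2],"jaw":0},{"turn":[0,0,0],"offset":[0.2,-0.85,0.2],"jaw":0},{"turn":[0,0,0],"offset":[0.2,-0.85,0.2],"jaw":0},{"turn":[0,0,0],"offset":[0.2,-0.85,0.2],"jaw":0}])

```text
time: 2.6
ee_pos: [0.3968, -0.2068, 0.3514]
ee_rot: [-0.054, 2.592, 0.003]
contact_force: [-0.2, 0.1, -0.7]
opening: 0.0441
grasp_force: 0.0
```

```bash
python3 - <<'E'
from h import *
s=monitor.get_state();T=camT("wrist",s);im=camera("wrist")[:,:,::-1].copy();np.save("w1T.npy",T);cv2.imwrite("pics/w1.png",im)
print(s["time"],s["ee_pos"],s["joint_pos"])
p=[.534,-.2057,.0425]
q=[slope(0,178,14),slope(0,-178,14),slope(100,178,0),slope(100,-178,0),slope(0,57,26),slope(0,31,26),slope(70,57,26),slope(70,31,26),slope(0,-57,26),slope(0,-31,26),slope(70,-57,26),slope(70,-31,26)]
print(proj("wrist",rackpts(p,q),T).round())
o=im.copy()
for a in proj("wrist",rackpts(p,q),T).round().astype(int):cv2.circle(o,tuple(map(int,a)),2,(0,255,0),-1)
cv2.imwrite("pics/w1o.png",o)
E
```

```text
2.6 [ 0.39682436 -0.2068149   0.35144627] [-0.68503341 -0.54952384  1.91455809  0.35554272  1.35597108 -2.29945707]
[[528. 169.]
 [113. 168.]
 [503. 273.]
 [138. 271.]
 [389. 170.]
 [357. 170.]
 [384. 251.]
 [355. 251.]
 [250. 170.]
 [282. 170.]
 [255. 251.]
 [284. 251.]]
```

View pics/w1o.png

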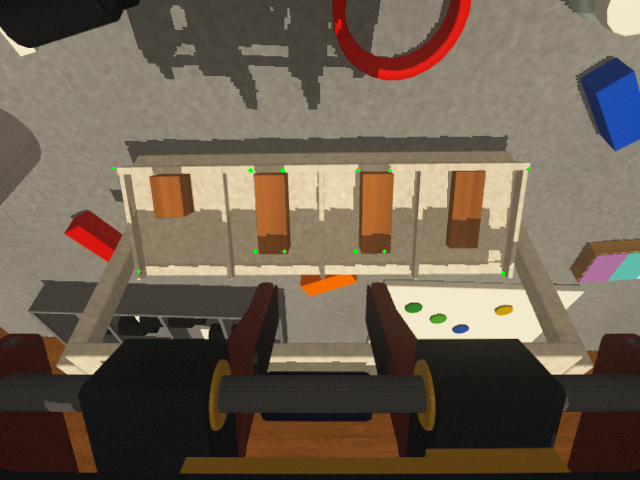

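The wrist view shows the stub at (172,195), risers at (272,213) and (376,212), and the thin shim at (466,209). I'll refine the rack pose from the riser corners.

```bash
python3 - <<'E'
from h import *
from scipy.optimize import least_squares
T=np.load("w1T.npy");im=cv2.imread("pics/w1.png");hsv=cv2.cvtColor(im,cv2.COLOR_BGR2HSV)
m=cv2.inRange(hsv,(3,120,40),(18,255,255));rects=[]
for (a,b) in((246,300),(350,400)):
    k=np.zeros_like(m);k[165:262,a:b]=m[165:262,a:b]
    c=max(cv2.findContours(k,0,2)[0],key=cv2.contourArea);print(cv2.boundingRect(c),cv2.minAreaRect(c))
px=np.array([(254,175),(286.5,173),(258,253),(290,252),(362,173),(393,171),(361,253),(391,251),(118,167.5),(529,164.5)])
q=[slope(0,-57,26),slope(0,-31,26),slope(70,-57,26),slope(70,-31,26),slope(0,31,26),slope(0,57,26),slope(70,31,26),slope(70,57,26),slope(0,-178,14),slope(0,178,14)]
r=least_squares(lambda p:(proj("wrist",rackpts(p,q),T)-px).ravel(),[.534,-.2057,.0425],loss="soft_l1")
print(r.x,(proj("wrist",rackpts(r.x,q),T)-px).round(1))
E
```

```text
(254, 173, 37, 81) ((272.0101623535156, 212.97735595703125), (81.20872497558594, 33.50025939941406), 87.45519256591797)
(359, 171, 35, 83) ((375.807373046875, 212.01553344726562), (33.14771270751953, 82.48474884033203), 1.1017061471939087)
[ 0.53568635 -0.20192367  0.05685488] [[ 0.9 -2.6]
 [-0.3 -0.9]
 [ 1.9 -0.4]
 [-0.7  0.5]
 [-0.8 -1.6]
 [-0.2  0.1]
 [-1.4 -0.9]
 [-1.8  1. ]
 [ 1.3  5.1]
 [ 3.4  4.3]]
```

```bash
cat > g.py <<'E'
from h import *
def rackT(p,s,y,n):
    t=p[2];c,sn=np.cos(t),np.sin(t);nn=np.array([-np.sin(A)*c,-np.sin(A)*sn,np.cos(A)]);u=np.array([np.cos(A)*c,np.cos(A)*sn,np.sin(A)])
    return pose(rackpts(p,slope(s,y,n))[0]+nn*.163,-u,-nn)
E
python3 - <<'E'
from g import *
from scipy.optimize import least_squares
T=np.load("w1T.npy")
px=np.array([(254,175),(286.5,173),(258,253),(290,252),(362,173),(393,171),(361,253),(391,251)])
q=[slope(0,-57,26),slope(0,-31,26),slope(70,-57,26),slope(70,-31,26),slope(0,31,26),slope(0,57,26),slope(70,31,26),slope(70,57,26)]
r=least_squares(lambda p:(proj("wrist",rackpts(p,q),T)-px).ravel(),[.534,-.2057,.0425])
p=r.x;print(p,r.fun.reshape(-1,2).round(1));np.save("p.npy",p)
for y in(44,-44):
    for n in(120,22): print(y,n,rackT(p,33,y,n)[:3,3],target(rackT(p,33,y,n)))
E
```

```text
[ 0.53633667 -0.20182771  0.06595495] [[ 1.1 -1.5]
 [-0.3 -0. ]
 [ 2.6  0.5]
 [-0.1  1.2]
 [-0.9 -1.3]
 [-0.3  0.2]
 [-0.9 -0.6]
 [-1.3  1.1]]
44 120 [ 0.41133654 -0.16598819  0.28730234] (array([0.098, 0.204, 0.315]), array([-0.028, -0.013, -0.022]))
44 22 [ 0.4632796  -0.16255731  0.20427134] (array([0.093, 0.214, 0.805]), array([-0.028, -0.013, -0.022]))
-44 120 [ 0.41713636 -0.25379686  0.28730234] (array([ 0.091, -0.236,  0.325]), array([-0.028, -0.013, -0.022]))
-44 22 [ 0.46907943 -0.25036598  0.20427134] (array([ 0.086, -0.226,  0.815]), array([-0.028, -0.013, -0.022]))
```

Call:
play_rows(increments=[{"turn":[-0.028,-0.013,-0.022],"offset":[0.097,0.206,0.2],"jaw":0},{"turn":[-0.028,-0.013,-0.022],"offset":[0.097,0.206,0.4],"jaw":0},{"turn":[-0.028,-0.013,-0.022],"offset":[0.095,0.212,0.6],"jaw":0},{"turn":[-0.028,-0.013,-0.022],"offset":[0.094,0.213,0.7],"jaw":0},{"turn":[-0.028,-0.013,-0.022],"offset":[0.093,0.214,0.75],"jaw":0},{"turn":[-0.028,-0.013,-0.022],"offset":[0.093,0.214,0.78],"jaw":0},{"turn":[-0.028,-0.013,-0.022],"offset":[0.093,0.214,0.795],"jaw":0},{"turn":[-0.028,-0.013,-0.022],"offset":[0.093,0.214,0.795],"jaw":0}], grip_force=15)

```text
time: 3.65
ee_pos: [0.4616, -0.1646, 0.2063]
ee_rot: [-0.082, 2.58, 0.022]
contact_force: [-0.3, 0.6, 0.5]
opening: 0.0433
grasp_force: 0.0
```

```bash
python3 - <<'E'
from g import *
p=np.load("p.npy");print(target(rackT(p,33,44,23)));cv2.imwrite("pics/w2.png",camera("wrist")[:,:,::-1]);print(monitor.get_state()["contact_force"])
E
```

```text
(array([-0.002,  0.01 ,  0.008]), array([-0.003,  0.001, -0.002]))
[0.07421833 0.68092961 0.05728612]
```

View pics/w2.png

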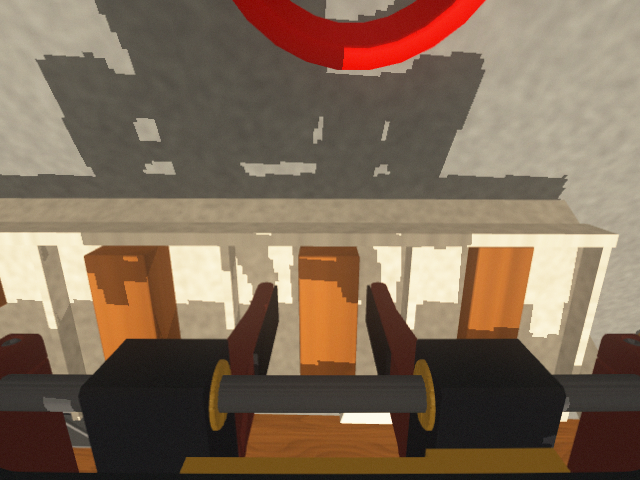

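The riser sits between the fingers, centred at about x=328 against a gap centre of about 322. I'll close and lift along the floor's normal.

Call:
play_rows(increments=[{"turn":[0,0,0],"offset":[0,0.009,0.003],"jaw":0.2},{"turn":[0,0,0],"offset":[0,0.009,0.003],"jaw":1},{"turn":[0,0,0],"offset":[0,0.009,0.003],"jaw":1},{"turn":[0,0,0],"offset":[0,0.009,0.003],"jaw":1},{"turn":[0,0,0],"offset":[0,0.009,0.003],"jaw":1},{"turn":[0,0,0],"offset":[0,0.009,0.003],"jaw":1}], grip_force=15)

```text
time: 4.45
ee_pos: [0.4618, -0.1627, 0.2054]
ee_rot: [-0.083, 2.581, 0.022]
contact_force: [-3.9, 1.6, 4.2]
opening: 0.0259
grasp_force: 15.0
```

Call:
play_rows(increments=[{"turn":[0,0,0],"offset":[0,0,-0.05],"jaw":1},{"turn":[0,0,0],"offset":[0,0,-0.15],"jaw":1},{"turn":[0,0,0],"offset":[0,0,-0.3],"jaw":1},{"turn":[0,0,0],"offset":[0,0,-0.5],"jaw":1},{"turn":[0,0,0],"offset":[0,0,-0.6],"jaw":1}])

```text
time: 5.08
ee_pos: [0.3973, -0.1667, 0.3094]
ee_rot: [-0.083, 2.578, 0.02]
contact_force: [0.5, 0.7, 0.3]
opening: 0.0263
grasp_force: 15.0
```

```bash
python3 - <<'E'
from g import *
s=monitor.get_state();print(s["time"],s["opening"],s["grasp_force"],s["ee_pos"],s["joint_pos"])
b=[.4637,.2543]
for z in(.35,.01+.022+.163): print(target(pose([b[0],b[1]-.07,z],[-1,0,0],[0,0,-1])))
E
```

```text
5.075 0.026275550693699915 14.999984800815582 [ 0.39732394 -0.16671868  0.30936262] [-0.60510802 -0.61639013  2.03349436  0.34937538  1.28141484 -2.26441841]
(array([-0.485,  1.73 ,  0.059]), array([0.019, 0.715, 0.079]))
(array([-0.072,  1.732,  0.715]), array([0.019, 0.715, 0.079]))
```

Call:
play_rows(increments=[{"turn":[0,0.15,0],"offset":[-0.07,0.22,0],"jaw":1},{"turn":[0,0.35,0.04],"offset":[-0.15,0.45,0],"jaw":1},{"turn":[0.01,0.55,0.08],"offset":[-0.25,0.7,0],"jaw":1},{"turn":[0.019,0.715,0.08],"offset":[-0.35,0.95,0],"jaw":1},{"turn":[0.019,0.715,0.08],"offset":[-0.35,0.95,0],"jaw":1}])

```text
time: 5.7
ee_pos: [0.4461, 0.0298, 0.3441]
ee_rot: [0.009, -3.138, -0.004]
contact_force: [0.2, -0.3, -0.6]
opening: 0.0258
grasp_force: 15.0
```

```bash
python3 - <<'E'
from g import *
s=monitor.get_state();print(s["time"],s["opening"],s["ee_pos"],s["joint_pos"])
b=[.4637,.2543]
for z in(.30,.01+.023+.163): print(target(pose([b[0]+.0008,b[1]-.07,z],[-1,-.012,0],[0,0,-1])))
E
```

```text
5.7 0.025824001769462594 [0.44612662 0.02976064 0.34411745] [-0.01040625 -0.3291383   1.72521484  0.00243764  1.74918421 -1.58667026]
(array([-0.097,  0.772,  0.222]), array([ 0.003, -0.005, -0.008]))
(array([-0.099,  0.77 ,  0.742]), array([ 0.003, -0.005, -0.008]))
```

Call:
play_rows(increments=[{"turn":[0,0,0],"offset":[-0.04,0.28,0],"jaw":1},{"turn":[0,0,-0.01],"offset":[-0.098,0.56,0.1],"jaw":1},{"turn":[0,0,-0.01],"offset":[-0.098,0.771,0.3],"jaw":1},{"turn":[0,0,-0.01],"offset":[-0.098,0.771,0.5],"jaw":1},{"turn":[0,0,-0.01],"offset":[-0.098,0.771,0.62],"jaw":1},{"turn":[0,0,-0.01],"offset":[-0.098,0.771,0.68],"jaw":1},{"turn":[0,0,-0.01],"offset":[-0.098,0.771,0.7],"jaw":1},{"turn":[0,0,-0.01],"offset":[-0.098,0.771,0.71],"jaw":1},{"turn":[0,0,-0.01],"offset":[-0.098,0.771,0.71],"jaw":1}])

```text
time: 6.82
ee_pos: [0.465, 0.1811, 0.2031]
ee_rot: [0.012, -3.141, -0.004]
contact_force: [0.5, 0.7, -0.5]
opening: 0.0257
grasp_force: 15.0
```

Call:
play_rows(increments=[{"turn":[0,0,0],"offset":[0,0,0.01],"jaw":1},{"turn":[0,0,0],"offset":[0,0,0.02],"jaw":1},{"turn":[0,0,0],"offset":[0,0,0.02],"jaw":1}])

```text
time: 7.2
ee_pos: [0.4646, 0.1813, 0.1979]
ee_rot: [0.012, -3.139, -0.003]
contact_force: [0.7, -0.1, -0.7]
opening: 0.0257
grasp_force: 15.0
```

Call:
play_rows(increments=[{"turn":[0,0,0],"offset":[0,0,0.005],"jaw":1},{"turn":[0,0,0],"offset":[0,0,0.008],"jaw":1},{"turn":[0,0,0],"offset":[0,0,0.008],"jaw":1}])

```text
time: 7.58
ee_pos: [0.4647, 0.1813, 0.1969]
ee_rot: [0.012, -3.14, -0.003]
contact_force: [-1.5, -1.1, 3.5]
opening: 0.0258
grasp_force: 15.0
```

Call:
play_rows(increments=[{"turn":[0,0,0],"offset":[0,0,0.005],"jaw":1},{"turn":[0,0,0],"offset":[0,0,0.005],"jaw":1}])

```text
time: 7.82
ee_pos: [0.4647, 0.1813, 0.1969]
ee_rot: [0.012, -3.14, -0.003]
contact_force: [-3.5, -1.4, 8.3]
opening: 0.026
grasp_force: 15.0
```

Contact: the block is down. I'll release, open gently and rise.

Call:
play_rows(increments=[{"turn":[0,0,0],"offset":[0,0,-0.005],"jaw":0.3},{"turn":[0,0,0],"offset":[0,0,-0.005],"jaw":0.1},{"turn":[0,0,0],"offset":[0,0,-0.005],"jaw":0},{"turn":[0,0,0],"offset":[0,0,-0.005],"jaw":0},{"turn":[0,0,0],"offset":[0,0,-0.1],"jaw":0},{"turn":[0,0,0],"offset":[0,0,-0.3],"jaw":0},{"turn":[0,0,0],"offset":[0,0,-0.6],"jaw":0},{"turn":[0,0,0],"offset":[0,0,-0.85],"jaw":0},{"turn":[0,0,0],"offset":[0,0,-0.85],"jaw":0}])

```text
time: 8.95
ee_pos: [0.4652, 0.181, 0.3726]
ee_rot: [-0.012, 3.133, 0.008]
contact_force: [0.3, -0.5, 0.1]
opening: 0.0442
grasp_force: 0.0
```

```bash
cat > seg.py <<'E'
from g import *
def brown(n,box,z,T=None,lo=(3,120,40),hi=(18,255,255),im=None):
    im=camera(n)[:,:,::-1] if im is None else im
    m=cv2.inRange(cv2.cvtColor(np.ascontiguousarray(im),cv2.COLOR_BGR2HSV),lo,hi)
    k=np.zeros_like(m);u0,u1,v0,v1=box;k[v0:v1,u0:u1]=m[v0:v1,u0:u1]
    c=max(cv2.findContours(k,0,2)[0],key=cv2.contourArea)[:,0].astype(float)
    return cv2.minAreaRect(onz(n,c,z,T)[:,:2].astype(np.float32))
E
python3 - <<'E'
from seg import *
s=monitor.get_state();T=camT("wrist",s);im=camera("wrist")[:,:,::-1].copy();cv2.imwrite("pics/w3.png",im);print(s["time"],s["ee_pos"])
np.save("w3T.npy",T)
p=np.load("p.npy");b=[.4647,.1813]
print(proj("wrist",[[.465+i,.1813+j,.036] for i in(-.035,.035) for j in(-.013,.013)],T).round())
print(target(pose([.41,0,.36],[-1,-.066,0],[0,0,-1])))
E
```

```text
8.95 [0.46515078 0.18100607 0.37257119]
[[305. 183.]
 [335. 183.]
 [306. 258.]
 [333. 258.]]
(array([ 0.282, -0.903,  0.041]), array([ 0.005,  0.005, -0.074]))
```

View pics/w3.png

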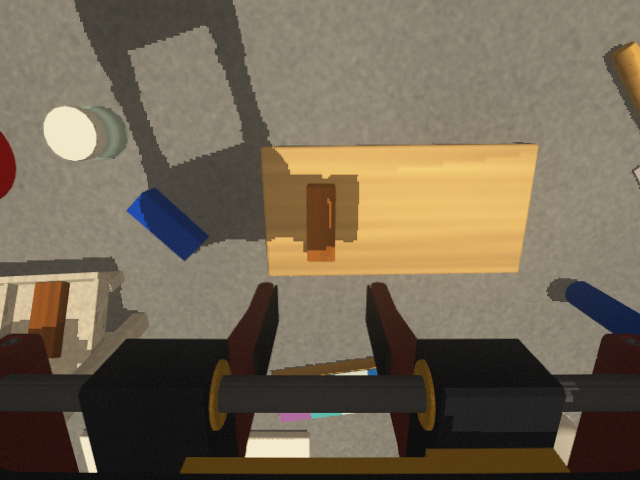

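Riser A lies on the board at (321,222), well aligned. On to riser B.

Call:
play_rows(increments=[{"turn":[0,-0.1,-0.07],"offset":[0.07,-0.25,0],"jaw":0},{"turn":[0,-0.3,-0.07],"offset":[0.14,-0.5,0],"jaw":0},{"turn":[0,-0.5,-0.07],"offset":[0.21,-0.75,0],"jaw":0},{"turn":[0,-0.7,-0.07],"offset":[0.28,-0.98,0],"jaw":0},{"turn":[0,-0.7,-0.07],"offset":[0.28,-0.98,0],"jaw":0}])

```text
time: 9.62
ee_pos: [0.409, -0.0182, 0.3636]
ee_rot: [-0.074, 2.593, 0.003]
contact_force: [-0.2, -0.6, 0.4]
opening: 0.0436
grasp_force: 0.0
```

```bash
python3 - <<'E'
from g import *
T=np.load("w3T.npy")
W=onz("wrist",[(262,149),(537,145),(519,271),(269,275)],.01,T)[:,:2];print("board",W.mean(0),W.round(3))
W=onz("wrist",[(307,183.5),(335.5,184),(334.5,261),(307,261)],.036,T)[:,:2];print("block",W.mean(0),W.round(3))
p=np.load("p.npy");print(monitor.get_state()["ee_pos"],target(rackT(p,33,-44,140)))
E
```

```text
board [0.46260048 0.25690462] [[0.403 0.128]
 [0.397 0.383]
 [0.523 0.388]
 [0.528 0.13 ]]
block [0.46676252 0.18245304] [[0.43  0.17 ]
 [0.431 0.195]
 [0.503 0.195]
 [0.503 0.17 ]]
[ 0.40902287 -0.01820293  0.36356698] (array([ 0.226, -1.175,  0.227]), array([-0.022, -0.016, -0.005]))
```

Call:
play_rows(increments=[{"turn":[-0.022,-0.016,0],"offset":[0.05,-0.25,0.05],"jaw":0},{"turn":[-0.022,-0.016,0],"offset":[0.1,-0.5,0.1],"jaw":0},{"turn":[-0.022,-0.016,0],"offset":[0.15,-0.75,0.15],"jaw":0},{"turn":[-0.022,-0.016,0],"offset":[0.22,-1,0.2],"jaw":0},{"turn":[-0.022,-0.016,0],"offset":[0.22,-1,0.2],"jaw":0}])

```text
time: 10.25
ee_pos: [0.4058, -0.2185, 0.3074]
ee_rot: [-0.083, 2.587, 0.034]
contact_force: [-0.4, 0.0, -0.5]
opening: 0.0438
grasp_force: 0.0
```

```bash
python3 - <<'E'
from g import *
p=np.load("p.npy");print(monitor.get_state()["ee_pos"],[target(rackT(p,33,-44,n)) for n in(120,22.5)])
E
```

```text
[ 0.4058095  -0.21849652  0.30739444] [(array([ 0.014, -0.181,  0.108]), array([ 0.008, -0.008, -0.005])), (array([ 0.011, -0.184,  0.595]), array([ 0.008, -0.008, -0.005]))]
```

Call:
play_rows(increments=[{"turn":[0.008,-0.008,-0.005],"offset":[0.013,-0.18,0.05],"jaw":0},{"turn":[0.008,-0.008,-0.005],"offset":[0.013,-0.18,0.2],"jaw":0},{"turn":[0.008,-0.008,-0.005],"offset":[0.012,-0.18,0.4],"jaw":0},{"turn":[0.008,-0.008,-0.005],"offset":[0.011,-0.18,0.5],"jaw":0},{"turn":[0.008,-0.008,-0.005],"offset":[0.011,-0.18,0.56],"jaw":0},{"turn":[0.008,-0.008,-0.005],"offset":[0.011,-0.18,0.588],"jaw":0},{"turn":[0.008,-0.008,-0.005],"offset":[0.011,-0.18,0.588],"jaw":0}])

```text
time: 11.12
ee_pos: [0.4691, -0.2479, 0.2102]
ee_rot: [-0.092, 2.574, 0.019]
contact_force: [0.3, 0.6, -0.3]
opening: 0.0442
grasp_force: 0.0
```

```bash
python3 - <<'E'
from g import *
p=np.load("p.npy");s=monitor.get_state();print(s["ee_pos"],s["contact_force"],target(rackT(p,33,-44,22.5)))
im=camera("wrist")[:,:,::-1];m=cv2.inRange(cv2.cvtColor(np.ascontiguousarray(im),cv2.COLOR_BGR2HSV),(3,120,40),(18,255,255))
for v in(260,300,340):
    u=np.flatnonzero(m[v,280:370])+280;print(v,u.min(),u.max(),len(u))
cv2.imwrite("pics/w4.png",im)
E
```

```text
[ 0.46910362 -0.24791281  0.21016484] [ 0.33489494  0.5986868  -0.30432474] (array([ 0.017, -0.012,  0.022]), array([-0.003,  0.008,  0.008]))
260 282 342 61
300 283 341 59
340 284 340 57
```

Call:
play_rows(increments=[{"turn":[0,0.008,0.008],"offset":[0.017,-0.019,0.005],"jaw":0},{"turn":[0,0.008,0.008],"offset":[0.017,-0.019,0.018],"jaw":0},{"turn":[0,0.008,0.008],"offset":[0.017,-0.019,0.018],"jaw":0.2},{"turn":[0,0.008,0.008],"offset":[0.017,-0.019,0.018],"jaw":1},{"turn":[0,0.008,0.008],"offset":[0.017,-0.019,0.018],"jaw":1},{"turn":[0,0.008,0.008],"offset":[0.017,-0.019,0.018],"jaw":1},{"turn":[0,0.008,0.008],"offset":[0.017,-0.019,0.018],"jaw":1},{"turn":[0,0.008,0.008],"offset":[0.017,-0.019,0.018],"jaw":1}], grip_force=15)

```text
time: 12.18
ee_pos: [0.4681, -0.2523, 0.2051]
ee_rot: [-0.083, 2.58, 0.021]
contact_force: [-1.5, 0.2, 1.7]
opening: 0.026
grasp_force: 15.0
```

Call:
play_rows(increments=[{"turn":[0,0,0],"offset":[0,0,-0.05],"jaw":1},{"turn":[0,0,0],"offset":[0,0,-0.15],"jaw":1},{"turn":[0,0,0],"offset":[0,0,-0.3],"jaw":1},{"turn":[0,0,0],"offset":[0,0,-0.5],"jaw":1},{"turn":[0,0,0],"offset":[0,0,-0.65],"jaw":1}])

```text
time: 12.8
ee_pos: [0.3982, -0.2563, 0.3172]
ee_rot: [-0.083, 2.579, 0.019]
contact_force: [0.6, -1.1, 0.0]
opening: 0.0261
grasp_force: 15.0
```

Call:
play_rows(increments=[{"turn":[0,0.15,0],"offset":[-0.07,0.22,0],"jaw":1},{"turn":[0,0.35,0.04],"offset":[-0.15,0.45,0],"jaw":1},{"turn":[0.01,0.55,0.08],"offset":[-0.25,0.7,0],"jaw":1},{"turn":[0.019,0.715,0.08],"offset":[-0.35,0.95,0],"jaw":1},{"turn":[0.019,0.715,0.08],"offset":[-0.35,0.95,0],"jaw":1}])

```text
time: 13.42
ee_pos: [0.4471, -0.0597, 0.3531]
ee_rot: [0.011, -3.14, -0.002]
contact_force: [0.8, 0.0, 0.5]
opening: 0.0257
grasp_force: 15.0
```

```bash
python3 - <<'E'
from g import *
s=monitor.get_state();print(s["time"],s["opening"],s["ee_pos"],s["joint_pos"])
print([target(pose([.4647,.3225,z],[-1,-.008,0],[0,0,-1])) for z in(.37,.25)])
E
```

```text
13.425 0.025682261280798854 [ 0.44706917 -0.05969478  0.35309002] [-2.08589204e-01 -3.18708100e-01  1.70113480e+00  1.08433765e-03
  1.76081089e+00 -1.78601879e+00]
[(array([-0.101,  1.91 , -0.082]), array([ 0.002, -0.002, -0.001])), (array([-0.102,  1.91 ,  0.518]), array([ 0.002, -0.002, -0.001]))]
```

Call:
play_rows(increments=[{"turn":[0,0,0],"offset":[-0.03,0.25,0],"jaw":1},{"turn":[0,0,0],"offset":[-0.05,0.5,0],"jaw":1},{"turn":[0,0,0],"offset":[-0.08,0.75,0],"jaw":1},{"turn":[0,0,0],"offset":[-0.1,1,0],"jaw":1}])

```text
time: 13.92
ee_pos: [0.4662, 0.1371, 0.3522]
ee_rot: [-0.003, -3.142, -0.002]
contact_force: [1.4, 0.2, 0.6]
opening: 0.026
grasp_force: 15.0
```

Call:
play_rows(increments=[{"turn":[0,0,0],"offset":[0,0.25,0],"jaw":1},{"turn":[0,0,0],"offset":[0,0.5,0.1],"jaw":1},{"turn":[0,0,0],"offset":[0,0.75,0.2],"jaw":1},{"turn":[0,0,0],"offset":[0,0.92,0.4],"jaw":1},{"turn":[0,0,0],"offset":[0,0.92,0.5],"jaw":1},{"turn":[0,0,0],"offset":[0,0.92,0.5],"jaw":1},{"turn":[0,0,0],"offset":[0,0.92,0.5],"jaw":1}])

```text
time: 14.8
ee_pos: [0.4668, 0.3198, 0.254]
ee_rot: [0.003, 3.141, 0.003]
contact_force: [0.3, 0.4, -0.4]
opening: 0.026
grasp_force: 15.0
```

```bash
python3 - <<'E'
from g import *
s=monitor.get_state();print(s["time"],s["opening"],s["ee_pos"],s["joint_pos"])
print([target(pose([.4647,.3225,z],[-1,-.008,0],[0,0,-1])) for z in(.2,.197)])
E
```

```text
14.8 0.026016136075483497 [0.46684287 0.31980668 0.25402578] [ 5.40082952e-01  2.19844290e-02  1.56933428e+00  1.39500425e-03
  1.54873522e+00 -1.02882135e+00]
[(array([0.011, 0.013, 0.27 ]), array([ 0.003,  0.001, -0.013])), (array([0.011, 0.013, 0.285]), array([ 0.003,  0.001, -0.013]))]
```

Call:
play_rows(increments=[{"turn":[0,0,-0.013],"offset":[0.01,0.013,0.1],"jaw":1},{"turn":[0,0,-0.013],"offset":[0.01,0.013,0.2],"jaw":1},{"turn":[0,0,-0.013],"offset":[0.01,0.013,0.25],"jaw":1},{"turn":[0,0,-0.013],"offset":[0.01,0.013,0.265],"jaw":1},{"turn":[0,0,-0.013],"offset":[0.01,0.013,0.275],"jaw":1},{"turn":[0,0,-0.013],"offset":[0.01,0.013,0.275],"jaw":1}])

```text
time: 15.55
ee_pos: [0.4641, 0.3239, 0.1977]
ee_rot: [0.016, -3.141, -0.002]
contact_force: [0.7, 0.7, -0.2]
opening: 0.0261
grasp_force: 15.0
```

Call:
play_rows(increments=[{"turn":[0,0,0],"offset":[0,0,0.005],"jaw":1},{"turn":[0,0,0],"offset":[0,0,0.005],"jaw":1}])

```text
time: 15.8
ee_pos: [0.464, 0.3239, 0.1965]
ee_rot: [0.016, -3.14, -0.002]
contact_force: [0.3, -0.3, -0.7]
opening: 0.0261
grasp_force: 15.0
```

Call:
play_rows(increments=[{"turn":[0,0,0],"offset":[0,0,0.005],"jaw":1},{"turn":[0,0,0],"offset":[0,0,0.005],"jaw":1}])

```text
time: 16.05
ee_pos: [0.464, 0.3239, 0.1961]
ee_rot: [0.016, -3.141, -0.002]
contact_force: [-0.7, -1.3, 4.8]
opening: 0.0262
grasp_force: 15.0
```

Call:
play_rows(increments=[{"turn":[0,0,0],"offset":[0,0,-0.005],"jaw":0.3},{"turn":[0,0,0],"offset":[0,0,-0.005],"jaw":0.1},{"turn":[0,0,0],"offset":[0,0,-0.005],"jaw":0},{"turn":[0,0,0],"offset":[0,0,-0.005],"jaw":0},{"turn":[0,0,0],"offset":[0,0,-0.1],"jaw":0},{"turn":[0,0,0],"offset":[0,0,-0.3],"jaw":0},{"turn":[0,0,0],"offset":[0,0,-0.6],"jaw":0},{"turn":[0,0,0],"offset":[0,0,-0.95],"jaw":0},{"turn":[0,0,0],"offset":[0,0,-0.95],"jaw":0}])

```text
time: 17.18
ee_pos: [0.4641, 0.3235, 0.3937]
ee_rot: [-0.016, 3.133, 0.011]
contact_force: [0.1, -0.3, -0.7]
opening: 0.0439
grasp_force: 0.0
```

```bash
python3 - <<'E'
from g import *
s=monitor.get_state();T=camT("wrist",s);np.save("w5T.npy",T);cv2.imwrite("pics/w5.png",camera("wrist")[:,:,::-1]);print(s["time"],s["ee_pos"],s["joint_pos"])
print("spray cap top",onz("top",[(151,167)],.165),onz("top",[(172,186)],.06))
th=np.radians(9.3);print(target(pose([.62,.215,.37],[-np.sin(th),np.cos(th),0],[0,0,-1])))
E
```

```text
17.175 [0.4640879  0.32353143 0.39366616] [ 5.48177502e-01 -8.52457140e-03  1.35243840e+00  1.68142951e-03
  1.78642610e+00 -1.03261545e+00]
spray cap top [[0.66308094 0.39334009 0.165     ]] [[0.64456918 0.36982404 0.06      ]]
(array([-0.773, -0.551,  0.108]), array([1.100e-02, 1.000e-03, 1.806e+00]))
```

View pics/w5.png

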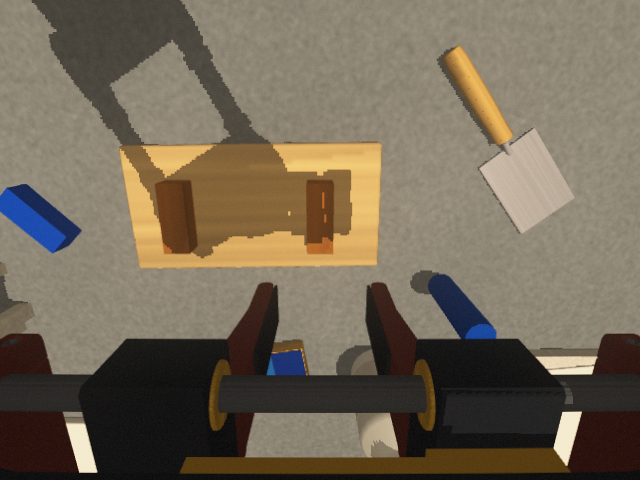

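Both risers lie parallel on the board at (176,216) and (320,217). Next I turn toward the panel.

Call:
play_rows(increments=[{"turn":[0,0,0.2],"offset":[-0.1,-0.1,0],"jaw":-0.5},{"turn":[0,0,0.4],"offset":[-0.25,-0.25,0],"jaw":-1},{"turn":[0,0,0.6],"offset":[-0.45,-0.4,0.05],"jaw":-1},{"turn":[0,0,0.8],"offset":[-0.65,-0.5,0.05],"jaw":-1},{"turn":[0,0,0.95],"offset":[-0.85,-0.54,0.08],"jaw":-1},{"turn":[0,0,0.95],"offset":[-0.98,-0.54,0.1],"jaw":-1}])

```text
time: 17.98
ee_pos: [0.6628, 0.2164, 0.3622]
ee_rot: [-1.133, -2.925, 0.003]
contact_force: [-0.3, 0.0, 0.8]
opening: 0.0877
grasp_force: 0.0
```

Call:
play_rows(increments=[{"turn":[0,0,0.22],"offset":[0,0,0],"jaw":-1},{"turn":[0,0,0.44],"offset":[0,0,0],"jaw":-1},{"turn":[0,0,0.66],"offset":[0,0,0],"jaw":-1},{"turn":[0,0,0.85],"offset":[0,0,0],"jaw":-1},{"turn":[0,0,0.85],"offset":[0,0,0],"jaw":-1}])

```text
time: 18.6
ee_pos: [0.6613, 0.2177, 0.3632]
ee_rot: [-2.024, -2.398, 0.004]
contact_force: [0.2, -0.1, -0.9]
opening: 0.0878
grasp_force: 0.0
```

```bash
python3 - <<'E'
from g import *
s=monitor.get_state();T=camT("wrist",s);np.save("w6T.npy",T);cv2.imwrite("pics/w6.png",camera("wrist")[:,:,::-1]);print(s["time"],s["ee_pos"],s["ee_rot"],s["joint_pos"],s["opening"])
E
```

```text
18.6 [0.66126191 0.21765361 0.36316155] [-2.02414809 -2.3981357   0.0039995 ] [2.68792873e-01 3.55414589e-01 1.00125552e+00 1.39699934e-03
 1.78894779e+00 1.00356199e-01] 0.08780762315581185
```

View pics/w6.png

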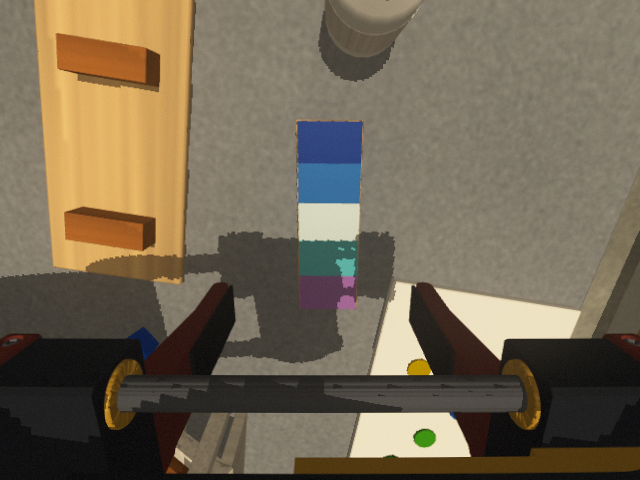

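The panel is at corners (297,121), (363,122), (356,308) and (300,306), aligned with the fingers. The risers are on the left.

```bash
python3 - <<'E'
from g import *
T=np.load("w6T.npy")
def rep(n,c,z):
    W=onz("wrist",c,z,T)[:,:2].astype(np.float32);r=cv2.minAreaRect(W);print(n,W.mean(0),r);return W
W=rep("panel",[(297,121),(363,122),(356,308),(300,306)],.02)
rep("B",[(57,34),(148,50),(145,83),(57,66)],.036);rep("A",[(66,208),(145,219),(143,250),(66,235)],.036)
d=(W[0]+W[1]-W[2]-W[3]);th=np.arctan2(d[1],d[0])-np.pi/2;c=W.mean(0);print("yaw",np.degrees(th))
np.save("panel.npy",[*c,th])
for z in(.25,.185):print(target(pose([*c,z],[-np.sin(th),np.cos(th),0],[0,0,-1])))
E
```

```text
panel [0.66656244 0.22153552] ((0.6664767861366272, 0.22119757533073425), (0.056451618671417236, 0.17659804224967957), 9.339468002319336)
B [0.46795237 0.32420373] ((0.4681396484375, 0.32452160120010376), (0.02428499050438404, 0.07060656696557999), 88.99479675292969)
A [0.47004732 0.18541826] ((0.47007644176483154, 0.18647710978984833), (0.029433147981762886, 0.06934402137994766), 87.98380279541016)
yaw 9.430455
(array([0.014, 0.031, 0.567]), array([-0.005, -0.001,  0.007]))
(array([0.014, 0.033, 0.892]), array([-0.005, -0.001,  0.007]))
```

Call:
play_rows(increments=[{"turn":[0,0,0.007],"offset":[0.014,0.032,0.2],"jaw":-1},{"turn":[0,0,0.007],"offset":[0.014,0.032,0.45],"jaw":-1},{"turn":[0,0,0.007],"offset":[0.014,0.032,0.65],"jaw":-1},{"turn":[0,0,0.007],"offset":[0.014,0.032,0.78],"jaw":-1},{"turn":[0,0,0.007],"offset":[0.014,0.032,0.85],"jaw":-1},{"turn":[0,0,0.007],"offset":[0.014,0.032,0.88],"jaw":-1},{"turn":[0,0,0.007],"offset":[0.014,0.032,0.88],"jaw":-1}], grip_force=25)

```text
time: 19.52
ee_pos: [0.6671, 0.2217, 0.1896]
ee_rot: [-2.033, -2.393, -0.001]
contact_force: [0.1, 0.4, -0.7]
opening: 0.0877
grasp_force: 0.0
```

```bash
python3 - <<'E'
from g import *
s=monitor.get_state();print(s["ee_pos"],s["contact_force"]);x,y,th=np.load("panel.npy")
print(target(pose([x,y,.186],[-np.sin(th),np.cos(th),0],[0,0,-1])))
E
```

```text
[0.66708894 0.22170016 0.18956201] [ 0.13456737  0.39720698 -0.6557223 ]
(array([-0.   , -0.003,  0.018]), array([-0.001, -0.002, -0.003]))
```

Call:
play_rows(increments=[{"turn":[0,0,0],"offset":[0,0,0.018],"jaw":-0.8},{"turn":[0,0,0],"offset":[0,0,0.018],"jaw":-0.5},{"turn":[0,0,0],"offset":[0,0,0.018],"jaw":-0.3},{"turn":[0,0,0],"offset":[0,0,0.018],"jaw":0},{"turn":[0,0,0],"offset":[0,0,0.018],"jaw":1},{"turn":[0,0,0],"offset":[0,0,0.018],"jaw":1},{"turn":[0,0,0],"offset":[0,0,0.018],"jaw":1}], grip_force=30)

```text
time: 20.4
ee_pos: [0.6669, 0.2217, 0.1857]
ee_rot: [-2.033, -2.392, 0.0]
contact_force: [-1.8, -0.3, 3.9]
opening: 0.0576
grasp_force: 30.0
```

Call:
play_rows(increments=[{"turn":[0,0,0],"offset":[0,0,-0.03],"jaw":1},{"turn":[0,0,0],"offset":[0,0,-0.1],"jaw":1},{"turn":[0,0,0],"offset":[0,0,-0.25],"jaw":1},{"turn":[0,0,0],"offset":[0,0,-0.4],"jaw":1},{"turn":[0,0,0],"offset":[0,0,-0.45],"jaw":1},{"turn":[0,0,0],"offset":[0,0,-0.45],"jaw":1}])

```text
time: 21.15
ee_pos: [0.6672, 0.2216, 0.2761]
ee_rot: [-2.034, -2.393, -0.002]
contact_force: [-0.4, 0.1, -3.0]
opening: 0.0582
grasp_force: 30.0
```

```bash
python3 - <<'E'
from g import *
s=monitor.get_state();print(s["time"],s["ee_pos"],s["opening"],s["grasp_force"],s["wrist_torque"],s["contact_force"])
th=.008
for z in(.27,.235):print(target(pose([.466,.2535,z],[-np.sin(th),np.cos(th),0],[0,0,-1])))
E
```

```text
21.15 [0.66719261 0.22158175 0.27611568] 0.05817795539790603 29.99870628118515 [-0.08768156  0.0011587  -0.00552726] [-0.42637289  0.11791718 -2.95894009]
(array([ 0.32 , -0.967,  0.031]), array([ 0.   , -0.002,  0.196]))
(array([ 0.319, -0.967,  0.206]), array([ 0.   , -0.002,  0.196]))
```

Call:
play_rows(increments=[{"turn":[0,0,0.05],"offset":[0.06,-0.2,0],"jaw":1},{"turn":[0,0,0.1],"offset":[0.13,-0.4,0],"jaw":1},{"turn":[0,0,0.15],"offset":[0.2,-0.6,0],"jaw":1},{"turn":[0,0,0.196],"offset":[0.27,-0.8,0],"jaw":1},{"turn":[0,0,0.196],"offset":[0.32,-0.92,0],"jaw":1},{"turn":[0,0,0.196],"offset":[0.32,-0.967,0],"jaw":1},{"turn":[0,0,0.196],"offset":[0.32,-0.967,0],"jaw":1},{"turn":[0,0,0.196],"offset":[0.32,-0.967,0],"jaw":1}])

```text
time: 22.15
ee_pos: [0.4666, 0.2532, 0.2752]
ee_rot: [-2.212, -2.228, 0.001]
contact_force: [-0.1, 0.0, -1.5]
opening: 0.0578
grasp_force: 30.0
```

```bash
python3 - <<'E'
from g import *
s=monitor.get_state();print(s["time"],s["ee_pos"],s["opening"]);th=.008
print(target(pose([.466,.2535,.225],[-np.sin(th),np.cos(th),0],[0,0,-1])))
cv2.imwrite("pics/w7.png",camera("wrist")[:,:,::-1])
E
```

```text
22.15 [0.46659877 0.25323025 0.27524174] 0.05779290914864178
(array([ 0.001, -0.003,  0.251]), array([-0.002, -0.001, -0.001]))
```

View pics/w7.png

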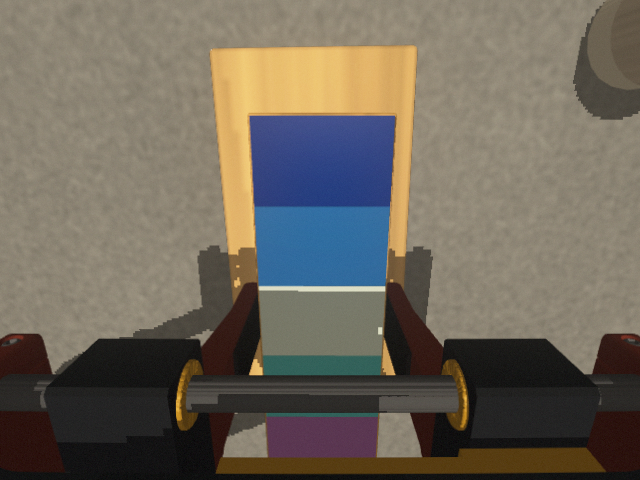

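The panel is held centred and square over the board, with its top edge at (250–396,115). I'll lower it in small steps.

Call:
play_rows(increments=[{"turn":[0,0,0],"offset":[0,0,0.07],"jaw":1},{"turn":[0,0,0],"offset":[0,0,0.14],"jaw":1},{"turn":[0,0,0],"offset":[0,0,0.2],"jaw":1},{"turn":[0,0,0],"offset":[0,0,0.235],"jaw":1},{"turn":[0,0,0],"offset":[0,0,0.25],"jaw":1},{"turn":[0,0,0],"offset":[0,0,0.25],"jaw":1}])

```text
time: 22.95
ee_pos: [0.4658, 0.2536, 0.2257]
ee_rot: [-2.211, -2.229, 0.001]
contact_force: [-0.3, 0.2, -2.1]
opening: 0.0577
grasp_force: 30.0
```

Call:
play_rows(increments=[{"turn":[0,0,0],"offset":[0,0,0.007],"jaw":1},{"turn":[0,0,0],"offset":[0,0,0.007],"jaw":1}])

```text
time: 23.2
ee_pos: [0.4658, 0.2537, 0.2245]
ee_rot: [-2.211, -2.229, -0.0]
contact_force: [-0.1, -0.1, -1.8]
opening: 0.0577
grasp_force: 30.0
```

Call:
play_rows(increments=[{"turn":[0,0,0],"offset":[0,0,0.005],"jaw":1},{"turn":[0,0,0],"offset":[0,0,0.005],"jaw":1}])

```text
time: 23.45
ee_pos: [0.4657, 0.2536, 0.2232]
ee_rot: [-2.211, -2.229, 0.001]
contact_force: [-0.2, -0.2, -1.3]
opening: 0.0581
grasp_force: 30.0
```

Call:
play_rows(increments=[{"turn":[0,0,0],"offset":[0,0,0.004],"jaw":1},{"turn":[0,0,0],"offset":[0,0,0.004],"jaw":1},{"turn":[0,0,0],"offset":[0,0,0.004],"jaw":1}])

```text
time: 23.82
ee_pos: [0.4658, 0.2536, 0.2224]
ee_rot: [-2.211, -2.229, 0.001]
contact_force: [0.3, 0.2, -2.4]
opening: 0.0578
grasp_force: 30.0
```

Call:
play_rows(increments=[{"turn":[0,0,0],"offset":[0,0,0.003],"jaw":1},{"turn":[0,0,0],"offset":[0,0,0.003],"jaw":1},{"turn":[0,0,0],"offset":[0,0,0.003],"jaw":1}])

```text
time: 24.2
ee_pos: [0.4658, 0.2536, 0.2218]
ee_rot: [-2.211, -2.229, 0.001]
contact_force: [0.3, 0.0, -2.0]
opening: 0.0579
grasp_force: 30.0
```

Call:
play_rows(increments=[{"turn":[0,0,0],"offset":[0,0,0.004],"jaw":1},{"turn":[0,0,0],"offset":[0,0,0.004],"jaw":1},{"turn":[0,0,0],"offset":[0,0,0.004],"jaw":1}])

```text
time: 24.58
ee_pos: [0.4658, 0.2536, 0.2216]
ee_rot: [-2.211, -2.229, 0.0]
contact_force: [-1.9, -1.0, 4.9]
opening: 0.0576
grasp_force: 30.0
```

Call:
play_rows(increments=[{"turn":[0,0,0],"offset":[0,0,0.002],"jaw":1},{"turn":[0,0,0],"offset":[0,0,0.002],"jaw":1}])

```text
time: 24.82
ee_pos: [0.4658, 0.2536, 0.2216]
ee_rot: [-2.211, -2.229, -0.0]
contact_force: [-3.4, -1.3, 6.8]
opening: 0.0578
grasp_force: 30.0
```

Call:
play_rows(increments=[{"turn":[0,0,0],"offset":[0,0,-0.004],"jaw":-0.4},{"turn":[0,0,0],"offset":[0,0,-0.004],"jaw":-0.6},{"turn":[0,0,0],"offset":[0,0,-0.004],"jaw":-0.8},{"turn":[0,0,0],"offset":[0,0,-0.004],"jaw":-0.9},{"turn":[0,0,0],"offset":[0,0,-0.004],"jaw":-0.9},{"turn":[0,0,0],"offset":[0,0,-0.08],"jaw":-0.9},{"turn":[0,0,0],"offset":[0,0,-0.25],"jaw":-0.9},{"turn":[0,0,0],"offset":[0,0,-0.5],"jaw":-0.9},{"turn":[0,0,0],"offset":[0,0,-0.8],"jaw":-0.9},{"turn":[0,0,0],"offset":[0,0,-0.8],"jaw":-0.9}])

```text
time: 26.08
ee_pos: [0.4661, 0.2535, 0.3885]
ee_rot: [2.211, 2.228, 0.017]
contact_force: [-0.9, -0.3, -0.5]
opening: 0.0834
grasp_force: 0.0
```

```bash
python3 - <<'E'
from g import *
s=monitor.get_state();print(s["time"],s["ee_pos"],s["opening"])
w=camera("wrist")[:,:,::-1];c=camera("scene")[:,:,::-1]
o=np.zeros((600,800,3),np.uint8);o[:360,:480]=cv2.resize(w,(480,360));o[:240,480:]=cv2.resize(c,(320,240))
o[360:600,:400]=cv2.resize(np.ascontiguousarray(c[245:335,330:480]),(400,240),interpolation=2);o[360:600,400:]=cv2.resize(np.ascontiguousarray(c[190:310,190:390]),(400,240),interpolation=2)
cv2.imwrite("pics/end.png",o)
E
```

```text
26.075 [0.46608478 0.25350818 0.38853381] 0.08338123442965475
```

View pics/end.png

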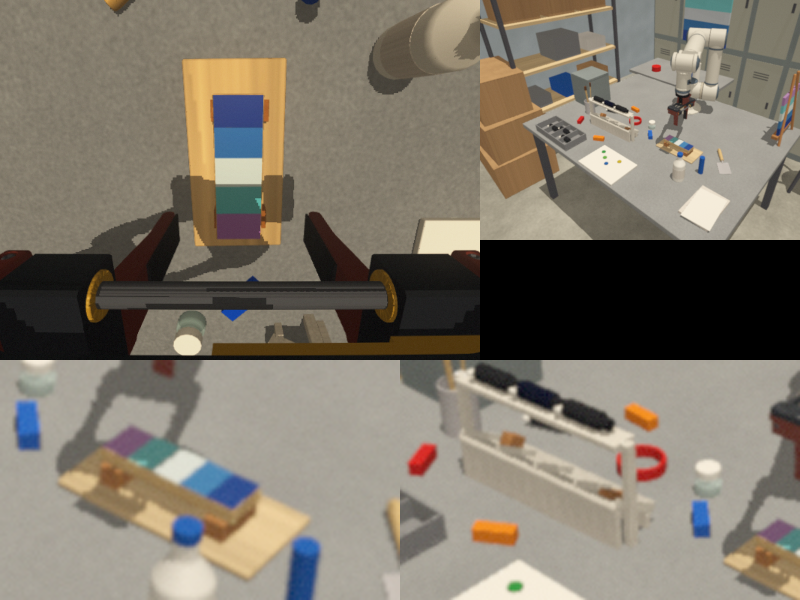

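The panel bridges both risers level and square: its outline runs from (213,95) to (260,238), with riser ends showing at both sides. The shim and stub are still in the bin, and the other things are where they were.

```bash
python3 -c "
from station import bot;print(bot.job_done())"
```

```text
the job is handed in; nothing more can be done
None
```

The panel now lies painted side up, level and square across the two riser blocks on the drying board, and the job was handed in at about 26 s of the 72 s allowed; the verdict was not shown.

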